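# Latch the packed orange tool case

### The job

The orange case is packed for the road: close its draw latch by laying the steel loop over the keeper so that its bar drops behind the keeper's lip, then swing the lever over and press it flat until it snaps shut. The blue case is still being packed, so leave its latch as it is.

Things in the scene. Friction and masses are not known exactly. Their poses are not given: they have to be found in the camera images.
- orange_keeper (a point): Keeper, in mm: dark steel hook 16 wide, 13 high, lip 5 long, on top of the fixed orange case (185 x 220, 110 high). Point: foot of the hook's loop side, on the case top. z up, x level towards the lever (its pivot is 59 along x, 13 up), y along the seam. The loop's bar must drop beyond the lip (-x side); the lever then pulls it in under the lip. A spring holds this half 5 ajar until latched.
- orange_loop (a point): Middle of the orange latch's loop bar, 4 thick, 36 wide, in mm; 74 from the loop's hinge, which sits on the lever 18 from its pivot. Red tab 24 long beyond the bar, bent 25 deg up. At first the loop stands up, 65 to 110 deg from level on the keeper side; friction holds it above 60 deg, lower it falls by itself and, with the lever as found, lands behind the lip. Frame: -x from hinge to bar.
- orange_handle (a point): Top of the orange latch's steel lever (22 wide, 4 thick), in mm: 50 from its pivot, 6 from its free end. x runs to the free end; z is vertical when shut. Open at first, leaning to the keeper side 50 to 70 deg above level. Push it up and over, away from the keeper (3 N), until level, 13 above the case top. Once the loop pulls, it springs back if let go before the last 15 deg, then snaps shut.
- blue_loop (a point): Middle of the loop bar on the blue case's identical open latch, which must stay as it is. The two cases stand side by side, either one on the left, turned up to 17 deg, their keeper halves towards the robot.

How it is judged (in metres and radians):
On the way:
1. the loop of the orange case lies over its keeper, its bar down behind the lip, while the lever is still open (z of orange_loop in the frame of orange_keeper between 0 and 0.0095 m and x of orange_loop in the frame of orange_keeper between -0.035 and 0 m and angle between orange_handle's own z axis and vertical above 0.6 rad), for 0.2 s.
At the end, for the whole second after the job is handed in: The bar of the orange case's loop is caught under the lip of its keeper (within 7 mm of the post, below the lip) and the orange lever lies flat within 10 degrees (z of orange_loop in the frame of orange_keeper between 0 and 0.0095 m and x of orange_loop in the frame of orange_keeper between -0.007 and 0 m and angle between orange_handle's own z axis and vertical below 0.17 rad); the robot touches nothing.
It fails at once if the blue case's loop or lever is moved (its loop bar shifts by more than 20 mm) (distance of blue_loop from where it was at the start of the episode above 0.02 m).
It also fails if it takes over 38 s, if anything falls off the work surface, if the arm or the gripper's body presses on something with over 40 N, if the wrist force passes 120 N, or if a joint passes its speed limit or range.

### The arm

A 6-joint arm with a two-finger parallel gripper is mounted at the origin on the work surface. World frame = base frame: x ahead of the robot, y to its left, z up, the work surface at z = 0. Lengths are in mm, angles in rad, forces in N, time in s.
With the tool pointing down it reaches from about 300 to 775 mm from the base axis. Payload 14.6 kg.
Tool frame: the origin (TCP) lies on the centre line of the jaws, within the pads' length; the fingertips stand ahead of it and the grasp point (between the pads) is the TCP (manip.tip_reach is the z of the fingertips in the tool frame, in mm); z points along the fingers, y is the direction in which the jaws open and shut (so a half turn about z gives the same grasp; the last joint's range is limited). The gripper opens to 94 mm and grips with 3 to 60 N. Pads are 16 mm wide; open, the fingers measure 119 mm over their backs; the gripper's body (75 mm by 177 mm) begins 78 mm behind the grasp point.
Start: joints at [-1.225, 0.3, 1.521, -0, 1.321, -0.067], TCP at [220.639, -503.794, 224.446] pointing down, gripper open.
Joint ranges: [-3.03, 3.03], [-0.79, 2.21], [0.23, 2.52], [-1.04, 4.18], [0, 3.07], [-2.55, 2.55]. Speed limits (rad/s): [2.22, 2.22, 2.57, 3.14, 3.14, 3.14].

### API

Orientations are given as [roll, pitch, yaw] about the fixed x, y, z axes, in that order (R = Rz(yaw) Ry(pitch) Rx(roll)).
In Python, from cell import manip, camera, search_frame, masks_of, tip_of gives the robot as it stands.
- The arm moves only by the tool send_rows, never from a script. Its argument "plan" is a list of rows, each an object with "travel": the shift along the tool's x, y, z in mm, a list of three; "delta_rot": the turn, a rotation vector about the tool's x, y, z in degrees, a list of three; "fingers": the gripper's target within -1 to 1 (shut at 1, half-way at 0, fully open at -1). In form: [{"travel": [dx, dy, dz], "delta_rot": [wx, wy, wz], "fingers": fingers}, ...]. A call has 1 to 20 rows; each row shifts and turns the commanded pose from where the row before left it, along the tool's axes as they then stand; what a row does not reach is not made up. A row lasts 1/8 s, in which the tool goes at most 62.5 mm and 10.7 degrees, less where a joint would pass 70% of its speed; a pose out of reach is approached as far as the arm can. A call is refused whole if a number of a shift passes 62.5 or a number of a turn 10.7, either way. A call with a gripper value outside its range is refused whole. The fingers move at their own pace and stop on an object; "grip_force" is the grip in N (left out, the last holds). Time passes only in rows, so rows that do not move let the fingers close. It gives the time, the measured TCP pose, the force and the opening at its end, in the units of the state.
- manip.read_state(): the state, without advancing time (a new reading comes with each control period).
- camera(name): name is "scene" or "side" or "wrist"; returns a dict with "color" (480x640x3 uint8, red, green, blue), "z_map" (480x640 float32, mm along the optical axis (not along the pixel's ray), 0 where there is no reading), "fov_y" (degrees; the focal length in pixels is half the picture's height over the tangent of half this angle, whatever the lens; pixels are square), "cx", "cy" (the principal point, pixels), "world_from_camera" (4x4, takes a point from camera to world coordinates); the wrist camera has in their place "tool_from_camera" (4x4, takes a point from camera to tool coordinates, whose origin is the TCP and whose axes are the flange's). Camera axes: x right, y up, looking along -z (the intrinsics and any distortion apply to the point x, -y, -z); pixel columns grow to the right and rows downward; lengths in mm; the calibration is good to about 2 mm. A picture is of the moment at which its call begins: read the wrist's pose just before it.
- manip.sign_off(): hands the job in, once; it reports no verdict.
Trained networks look in the newest picture that a camera, given by its name, has taken for a name from the list of things; names that differ only in an ending like _2 or _b are one class to them, and where a whole thing is asked for, a point or a joint stands for the part that bears it (a point fixed in the world has none). Each returns a list of dicts, best first, with "confidence" (0 to 1); they miss things now and then, are a little off and sometimes report something else, mostly with a low value. They report only what shows in the picture. A call takes as long as a camera call.
- search_frame(name, camera): "at" ([x, y, z] in mm, in the coordinates of the camera as it stood for that picture, good to about 4 mm: the middle of the surface that is visible of it).
- masks_of(name, camera): "region" (480x640 bool, what is visible of it).
- tip_of(name, camera): "at" ([x, y, z] in mm, in the coordinates of the camera as it stood for that picture, good to about 4 mm: a listed point, or the origin of a listed thing).
The state is a dict: "clock": time; "joints": joint angles; "qd": joint speeds; "effort": joint torques, N m; "eef_pos": TCP position; "eef_rot": TCP orientation; "wrist_force": force on the tool from outside, world axes, zero at the start; "moment": the same for the moment, N m; "finger_gap": finger opening in mm.
Only numpy, scipy, OpenCV 4.12 (cv2) and the standard library are available. Lean on these libraries where they do the work, as an engineer would, in place of code of your own. Each camera call takes 0.05 s, during which the arm holds its last target. There are 200 camera calls.

## Working session

There is one attempt and no reset: what is moved stays moved. The work goes in short steps, Python scripts to look and compute and a tool call to move; the robot and the scene stay as the last step left them, time stands still between calls to the robot, and variables do not carry over. Pictures are saved under pics/ and viewed, about 8 in all and at most 12, crops included, and the job is handed in when it is done.

Besides the shell and the picture viewer there is one more tool, called after "Call:" by a JSON object that holds its "name" and its "arguments", one argument or row to a line. send_rows: Moves the arm, as the interface text tells. Its arguments: {"type":"object","properties":{"plan":{"type":"array"},"grip_force":{"type":"number"}},"required":["plan"]}

```bash
ls; mkdir -p pics; cat > h.py <<'E'
import numpy as np, cv2
from cell import manip, camera, search_frame, masks_of, tip_of
from scipy.spatial.transform import Rotation as R
def T_of(name,c,s):
    if 'world_from_camera' in c: return np.array(c['world_from_camera'])
    W=np.eye(4); W[:3,:3]=R.from_euler('xyz',s['eef_rot']).as_matrix(); W[:3,3]=s['eef_pos']
    return W@np.array(c['tool_from_camera'])
def look(name):
    s=manip.read_state(); c=camera(name); return c,T_of(name,c,s)
def tw(T,p): return (T@np.append(p,1))[:3]
def cloud(c,T):
    z=c['z_map']; f=240/np.tan(np.radians(c['fov_y']/2)); v,u=np.mgrid[:480,:640]
    P=np.stack([(u-c['cx'])/f*z,-(v-c['cy'])/f*z,-z],-1)
    return P@T[:3,:3].T+T[:3,3]
def save(c,n): cv2.imwrite('pics/'+n,c['color'][:,:,::-1])
E
python3 - <<'E'
from h import *
print(manip.tip_reach, manip.read_state())
for n in ['scene','side','wrist']:
    c,T=look(n); save(c,n+'0.png'); print(n,c['fov_y'],T[:3,3].round(),c.keys())
    for k in ['orange_keeper','orange_loop','orange_handle','blue_loop']:
        for d in tip_of(k,n)[:2]: print(k,tw(T,d['at']).round(1),round(d['confidence'],2))
E
```

```text
pics
19.0 {'clock': 0.0, 'joints': array([-1.22459739e+00,  3.00489637e-01,  1.52163621e+00,  1.08209693e-05,
        1.32070648e+00, -6.66159489e-02]), 'qd': array([ 0.00012245, -0.00032857,  0.00104306,  0.00090544, -0.00085056,
       -0.00020477]), 'effort': array([-4.81856350e-04, -5.31804299e+01, -3.52737522e+01,  7.08152773e-02,
        2.43890437e-02, -9.59759427e-05]), 'eef_pos': array([ 220.55580538, -503.55138659,  223.85283508]), 'eef_rot': array([-3.14035642e+00, -9.29789161e-05,  4.12812146e-01]), 'wrist_force': array([ 0.7919899 ,  0.22073667, -0.25944884]), 'moment': array([ 0.00226554, -0.04723405, -0.02256379]), 'finger_gap': 93.9229188987106}
scene 55.90201339194967 [1000. -269.  597.] dict_keys(['color', 'z_map', 'fov_y', 'cx', 'cy', 'world_from_camera'])
orange_keeper [ 529.4 -149.   110.7] 0.62
orange_loop [ 590.6 -166.1  209.8] 0.89
orange_handle [ 564.7 -163.8  167.3] 0.71
blue_loop [585.9 203.  207.2] 0.86
side 51.17496175927048 [526. 481. 676.] dict_keys(['color', 'z_map', 'fov_y', 'cx', 'cy', 'world_from_camera'])
orange_keeper [ 531.6 -152.5  108.5] 0.63
orange_loop [ 589.5 -162.2  209.5] 0.69
orange_handle [ 571.9 -163.4  166.8] 0.86
blue_loop [583.1 205.1 209.5] 0.75
wrist 67.34938230688333 [ 291. -473.  384.] dict_keys(['color', 'z_map', 'fov_y', 'cx', 'cy', 'tool_from_camera'])
```

View pics/scene0.png

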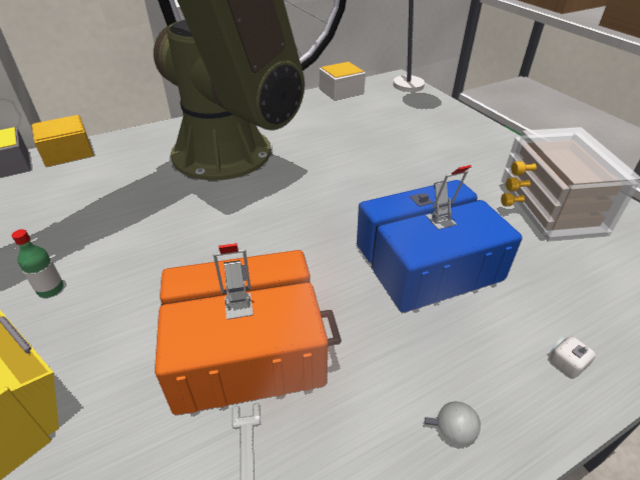

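View pics/side0.png

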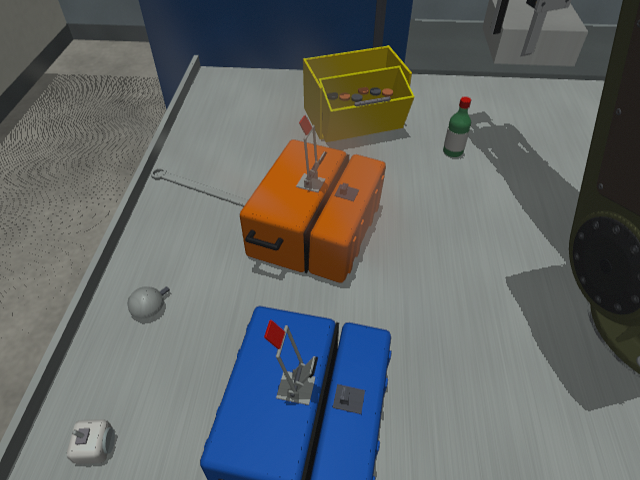

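The orange case is on the robot's right (scene px ~(235,310)) with its loop up and red tab at (228,250). Blue is well clear at its left. Next I need the yaw and latch angles.

```bash
python3 - <<'E'
from h import *
pts={}
for n in ['scene','side']:
    c,T=look(n); P=cloud(c,T); hsv=cv2.cvtColor(c['color'],cv2.COLOR_RGB2HSV)
    m=(hsv[...,0]>5)&(hsv[...,0]<16)&(hsv[...,1]>150)&(abs(P[...,2]-110)<5)&(np.hypot(P[...,0]-560,P[...,1]+160)<200)
    q=P[m]; print(n,len(q),np.median(q,0).round(1),cv2.minAreaRect(q[:,:2].astype(np.float32)))
    for k in ['orange_keeper','orange_loop','orange_handle']:
        for d in tip_of(k,n)[:1]: print(k,tw(T,d['at']).round(1))
    b=(P[...,2]>120)&(np.hypot(P[...,0]-560,P[...,1]+160)<70)&(c['z_map']>0)
    pts[n]=P[b]
    red=b&((hsv[...,0]<5)|(hsv[...,0]>172))&(hsv[...,1]>150); print('tab',P[red].mean(0).round(1),P[red].min(0).round(),P[red].max(0).round())
yaw=None
np.savez('pts.npz',**pts)
c,T=look('side'); cv2.imwrite('pics/sc.png',cv2.resize(c['color'][90:290,220:420,::-1],(800,800))[:600])
E
```

```text
scene 13360 [ 607.4 -182.4  108.5] ((580.1651000976562, -164.8777618408203), (216.70567321777344, 185.81045532226562), 73.1490478515625)
orange_keeper [ 527.5 -151.   108.2]
orange_loop [ 589.6 -167.6  213.5]
orange_handle [ 564.5 -161.1  168. ]
tab [ 598.2 -170.6  228.6] [ 588. -181.  215.] [ 604. -159.  236.]
side 7628 [ 584.4 -137.8  109.2] ((577.8185424804688, -161.10479736328125), (215.5834197998047, 185.24794006347656), 73.25982666015625)
orange_keeper [ 531.6 -151.3  107. ]
orange_loop [ 588.7 -162.3  212.9]
orange_handle [ 572.6 -161.   165.4]
tab [ 599.5 -168.3  236.5] [ 597. -177.  235.] [ 602. -162.  237.]
```

Call:
{"name": "send_rows", "arguments": {
  "plan": [
    {"travel":[0,0,-19],"delta_rot":[0,0,10.1],"fingers":1},
    {"travel":[0,0,-19],"delta_rot":[0,0,10.1],"fingers":1},
    {"travel":[0,0,-19],"delta_rot":[0,0,10.1],"fingers":1},
    {"travel":[0,0,-19],"delta_rot":[0,0,10.1],"fingers":1},
    {"travel":[31,-43,0],"delta_rot":[0,0,0],"fingers":1},
    {"travel":[31,-43,0],"delta_rot":[0,0,0],"fingers":1},
    {"travel":[31,-43,0],"delta_rot":[0,0,0],"fingers":1},
    {"travel":[31,-43,0],"delta_rot":[0,0,0],"fingers":1},
    {"travel":[31,-43,0],"delta_rot":[0,0,0],"fingers":1},
    {"travel":[31,-43,0],"delta_rot":[0,0,0],"fingers":1},
    {"travel":[31,-43,0],"delta_rot":[0,0,0],"fingers":1},
    {"travel":[31,-43,0],"delta_rot":[0,0,0],"fingers":1},
    {"travel":[31,-43,0],"delta_rot":[0,0,0],"fingers":1},
    {"travel":[31,-43,0],"delta_rot":[0,0,0],"fingers":1},
    {"travel":[0,0,0],"delta_rot":[0,0,0],"fingers":1},
    {"travel":[0,0,0],"delta_rot":[0,0,0],"fingers":1}
  ],
  "grip_force": 20
}}

```text
clock: 3.2
eef_pos: [641.1, -181.6, 300.2]
eef_rot: [3.141, 0.0, -0.292]
wrist_force: [-0.0, -0.7, -0.2]
finger_gap: 0.4
```

```bash
cat > m.py <<'E'
from h import *
import sys
K=np.array([530,-151,109.]);a=-16.8
F=R.from_euler('z',a,degrees=True).as_matrix()
for n in sys.argv[1:]:
    c,T=look(n); save(c,n+'_last.png')
    for k in ['orange_keeper','orange_loop','orange_handle']:
        for d in tip_of(k,n)[:1]: print(n,k,((tw(T,d['at'])-K)@F).round(1),round(d['confidence'],2))
s=manip.read_state(); print('tcp in K',((s['eef_pos']-K)@F).round(1),s['clock'])
E
python3 m.py wrist scene side
```

```text
scene orange_keeper [-3.2 -1.1 -1.9] 0.67
scene orange_loop [ 65.2   2.2 104.1] 0.66
scene orange_handle [37.2  0.6 60.7] 0.96
side orange_keeper [-0.1  2.4  0.2] 0.68
side orange_loop [ 58.5   6.  102.4] 0.89
tcp in K [115.4   3.  191.5] 3.8
```

View pics/wrist_last.png

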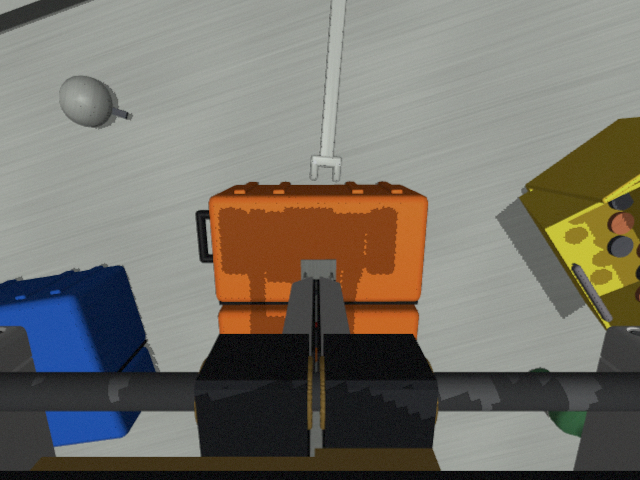

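Call:
{"name": "send_rows", "arguments": {
  "plan": [
    {"travel":[0,0,30],"delta_rot":[0,0,0],"fingers":1},
    {"travel":[0,0,30],"delta_rot":[0,0,0],"fingers":1},
    {"travel":[0,0,31],"delta_rot":[0,0,0],"fingers":1},
    {"travel":[-15,0,0],"delta_rot":[0,0,0],"fingers":1},
    {"travel":[-15,0,0],"delta_rot":[0,0,0],"fingers":1},
    {"travel":[-10,0,0],"delta_rot":[0,0,0],"fingers":1},
    {"travel":[-10,0,0],"delta_rot":[0,0,0],"fingers":1},
    {"travel":[-10,0,0],"delta_rot":[0,0,0],"fingers":1},
    {"travel":[-10,0,0],"delta_rot":[0,0,0],"fingers":1},
    {"travel":[-10,0,0],"delta_rot":[0,0,0],"fingers":1},
    {"travel":[-10,0,0],"delta_rot":[0,0,0],"fingers":1},
    {"travel":[-8,0,0],"delta_rot":[0,0,0],"fingers":1},
    {"travel":[-8,0,0],"delta_rot":[0,0,0],"fingers":1},
    {"travel":[0,0,0],"delta_rot":[0,0,0],"fingers":1},
    {"travel":[0,0,0],"delta_rot":[0,0,0],"fingers":1}
  ]
}}

```text
clock: 5.68
eef_pos: [540.0, -150.8, 209.5]
eef_rot: [-3.142, -0.0, -0.292]
wrist_force: [-0.1, 0.5, -0.4]
finger_gap: 0.1
```

```bash
python3 m.py scene side; python3 -c "
import cv2;a=cv2.imread('pics/scene_last.png')[200:400,140:360];b=cv2.imread('pics/side_last.png')[90:290,220:420]
cv2.imwrite('pics/v1.png',cv2.hconcat([cv2.resize(a,(400,400)),cv2.resize(b,(400,400))]))"
```

```text
scene orange_keeper [-2.   0.9  0.3] 0.58
scene orange_loop [-9.8  0.9  1.3] 0.7
scene orange_handle [37.4 -2.4 56.5] 0.62
side orange_keeper [ 2.6  3.  -0.5] 0.78
side orange_loop [-13.4   5.7  -2.3] 0.6
side orange_handle [38.4  0.6 56.1] 0.7
tcp in K [  9.5   3.  100.4] 6.075
```

View pics/v1.png

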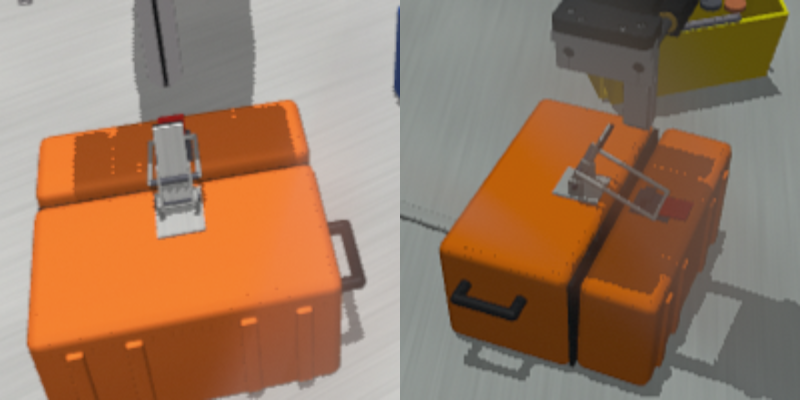

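The loop has fallen over the keeper. The bar is at about x −11, z 0 in the keeper frame, and the lever is still open at about 64°. Next I push the lever over from the keeper side.

Call:
{"name": "send_rows", "arguments": {
  "plan": [
    {"travel":[0,1.5,17],"delta_rot":[0,0,0],"fingers":1},
    {"travel":[0,1.5,17],"delta_rot":[0,0,0],"fingers":1},
    {"travel":[8,0,-1],"delta_rot":[0,0,0],"fingers":1},
    {"travel":[8,0,-1],"delta_rot":[0,0,0],"fingers":1},
    {"travel":[8,0,-1],"delta_rot":[0,0,0],"fingers":1},
    {"travel":[8,0,0],"delta_rot":[0,0,0],"fingers":1},
    {"travel":[8,0,0],"delta_rot":[0,0,0],"fingers":1},
    {"travel":[7,0,0],"delta_rot":[0,0,0],"fingers":1},
    {"travel":[7,0,-1],"delta_rot":[0,0,0],"fingers":1},
    {"travel":[0,0,0],"delta_rot":[0,0,0],"fingers":1}
  ]
}}

```text
clock: 7.32
eef_pos: [591.1, -169.3, 179.3]
eef_rot: [-3.142, 0.0, -0.292]
wrist_force: [-0.0, 0.2, -0.6]
finger_gap: 0.1
```

```bash
python3 m.py scene side; python3 -c "
import cv2;a=cv2.imread('pics/scene_last.png')[200:400,140:360];b=cv2.imread('pics/side_last.png')[90:290,220:420]
cv2.imwrite('pics/v2.png',cv2.hconcat([cv2.resize(a,(400,400)),cv2.resize(b,(400,400))]))"
```

```text
scene orange_keeper [-2.3 -0.  -0.6] 0.76
scene orange_loop [3.6 3.1 3.9] 0.63
scene orange_handle [76.8 -0.3 58.8] 0.95
side orange_keeper [ 1.9  5.9 -1.6] 0.74
side orange_loop [-4.6  6.6  2.5] 0.62
side orange_handle [78.7  2.  60.4] 0.73
tcp in K [63.4  0.1 70.6] 7.725
```

View pics/v2.png

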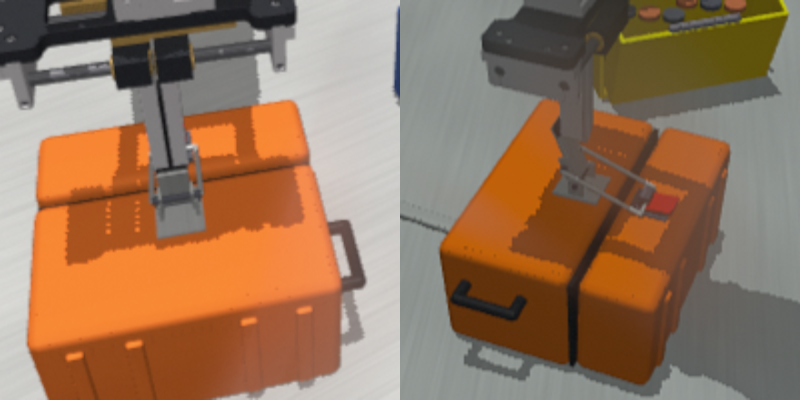

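The lever is at about 112° and following as computed, and the bar is being drawn towards the keeper. I carry on along the arc.

Call:
{"name": "send_rows", "arguments": {
  "plan": [
    {"travel":[7,0,2],"delta_rot":[0,0,0],"fingers":1},
    {"travel":[7,0,2.5],"delta_rot":[0,0,0],"fingers":1},
    {"travel":[5,0,3.5],"delta_rot":[0,0,0],"fingers":1},
    {"travel":[5,0,3.5],"delta_rot":[0,0,0],"fingers":1},
    {"travel":[4,0,4.5],"delta_rot":[0,0,0],"fingers":1},
    {"travel":[4,0,5],"delta_rot":[0,0,0],"fingers":1},
    {"travel":[2,0,4],"delta_rot":[0,0,0],"fingers":1},
    {"travel":[1.5,0,4],"delta_rot":[0,0,0],"fingers":1},
    {"travel":[1,0,4],"delta_rot":[0,0,0],"fingers":1},
    {"travel":[1,0,4],"delta_rot":[0,0,0],"fingers":1},
    {"travel":[0,0,0],"delta_rot":[0,0,0],"fingers":1}
  ]
}}

```text
clock: 9.1
eef_pos: [626.4, -180.0, 144.0]
eef_rot: [3.141, 0.0, -0.292]
wrist_force: [-10.0, 3.7, 14.8]
finger_gap: 0.5
```

```bash
python3 m.py scene side
```

```text
scene orange_keeper [ 2.7  1.7 -1.1] 0.81
scene orange_loop [-0.9 -0.8 -0.3] 0.55
scene orange_handle [105.9  -0.8  16.7] 0.68
side orange_keeper [ 4.8  0.8 -1.5] 0.8
side orange_loop [1.2 4.  1.6] 0.73
side orange_handle [110.6  -1.4  11.4] 0.63
tcp in K [1.007e+02 1.000e-01 3.510e+01] 9.5
```

Call:
{"name": "send_rows", "arguments": {
  "plan": [
    {"travel":[0,0,1.5],"delta_rot":[0,0,0],"fingers":1},
    {"travel":[0,0,1.5],"delta_rot":[0,0,0],"fingers":1},
    {"travel":[0,0,1],"delta_rot":[0,0,0],"fingers":1},
    {"travel":[0,0,0],"delta_rot":[0,0,0],"fingers":1},
    {"travel":[0,0,0],"delta_rot":[0,0,0],"fingers":1}
  ]
}}

```text
clock: 10.12
eef_pos: [626.6, -180.1, 143.5]
eef_rot: [3.141, -0.002, -0.292]
wrist_force: [-22.0, 5.5, 40.6]
finger_gap: 0.7
```

```bash
python3 m.py scene side; python3 -c "
import cv2;a=cv2.imread('pics/scene_last.png')[230:350,170:302];b=cv2.imread('pics/side_last.png')[120:240,270:390]
cv2.imwrite('pics/v3.png',cv2.hconcat([cv2.resize(a,(400,400)),cv2.resize(b,(400,400))]))"
```

```text
scene orange_keeper [ 0.4  1.8 -2.1] 0.66
scene orange_handle [107.   -0.6  15.5] 0.62
side orange_keeper [ 6.2  0.6 -1.8] 0.91
side orange_loop [3.2 5.8 2.1] 0.86
side orange_handle [112.9   0.6  14.6] 0.89
tcp in K [1.009e+02 1.000e-01 3.450e+01] 10.525
```

View pics/v3.png

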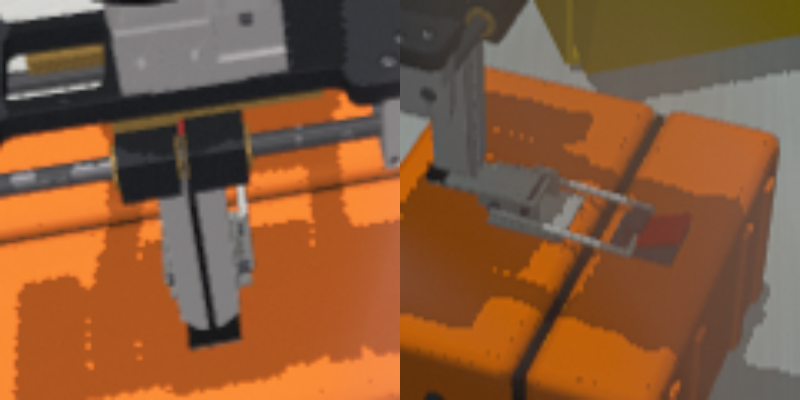

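The lever looks flat against its stop and the case half has been drawn in. I lift clear and check that it holds.

Call:
{"name": "send_rows", "arguments": {
  "plan": [
    {"travel":[0,0,-5],"delta_rot":[0,0,0],"fingers":1},
    {"travel":[0,0,-15],"delta_rot":[0,0,0],"fingers":1},
    {"travel":[0,0,-40],"delta_rot":[0,0,0],"fingers":1},
    {"travel":[0,0,-50],"delta_rot":[0,0,0],"fingers":1},
    {"travel":[-60,0,-20],"delta_rot":[0,0,0],"fingers":1},
    {"travel":[-60,0,0],"delta_rot":[0,0,0],"fingers":1},
    {"travel":[-60,0,0],"delta_rot":[0,0,0],"fingers":1},
    {"travel":[0,0,0],"delta_rot":[0,0,0],"fingers":1},
    {"travel":[0,0,0],"delta_rot":[0,0,0],"fingers":1}
  ]
}}

```text
clock: 11.65
eef_pos: [455.7, -128.7, 269.1]
eef_rot: [3.142, -0.002, -0.292]
wrist_force: [0.6, -0.0, -0.8]
finger_gap: 0.5
```

```bash
python3 m.py scene side; python3 - <<'E'
from h import *
K=np.array([530,-151,109.]);F=R.from_euler('z',-16.8,degrees=True).as_matrix()
for n in ['scene','side']:
    c,T=look(n); Q=(cloud(c,T)-K)@F
    for d in tip_of('blue_loop',n)[:1]: print('blue',tw(T,d['at']).round(1))
    for x in range(60,120,8):
        m=(abs(Q[...,0]-x)<4)&(abs(Q[...,1])<9); print(n,x,np.median(Q[m][:,2]).round(1),m.sum())
    if n=='scene': a=c['color'][230:350,170:302,::-1]
    else: b=c['color'][120:240,270:390,::-1]
cv2.imwrite('pics/v4.png',cv2.hconcat([cv2.resize(a,(400,400)),cv2.resize(b,(400,400))]))
E
```

```text
scene orange_keeper [3.9 0.8 2.7] 0.94
scene orange_loop [4.3 1.7 2.7] 0.95
scene orange_handle [106.   -1.8  16.6] 0.78
side orange_keeper [ 7.   1.1 -0.2] 0.76
side orange_loop [0.9 4.5 3.5] 0.65
side orange_handle [110.9   1.   13.7] 0.92
tcp in K [-78.1  -0.  158.9] 12.05
blue [584.7 205.6 208.6]
scene 60 14.9 56
scene 68 14.9 58
scene 76 14.6 66
scene 84 15.0 62
scene 92 14.9 64
scene 100 15.1 72
scene 108 15.4 102
scene 116 2.0 137
blue [586.6 205.4 212.2]
side 60 15.8 43
side 68 16.1 32
side 76 16.4 31
side 84 15.8 36
side 92 15.6 43
side 100 15.2 49
side 108 15.9 55
side 116 2.2 28
```

View pics/v4.png

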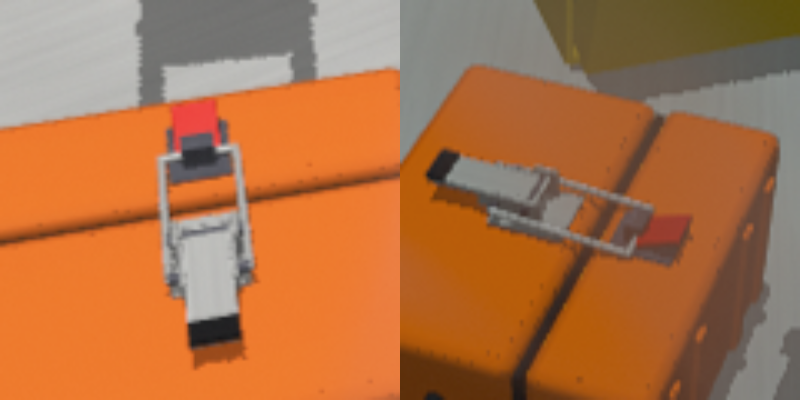

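The lever's top is level along its whole length, the bar sits behind the keeper's hook, and blue has not moved. I'm handing it in.

```bash
python3 -c "
from cell import manip
print(manip.sign_off())"
```

```text
the job is handed in; nothing more can be done
None
```

The orange case's latch is shut, and I handed the job in at about 12 s. I tipped the standing loop over so it fell behind the keeper's lip. Then I swung the lever over with the closed fingertips, pressed it to its stop and lifted clear.

Last checks, after lifting clear:
- **Lever:** it stayed shut with nothing touching it. Depth readings along it were level to about 1 mm, 15–16 mm above my keeper reference height.
- **Loop bar:** in the last picture it sits at the keeper hook. The networks put it at the post, about 2–4 mm up. Their x for bar minus keeper was +0.4 mm from the scene camera and −6 mm from the side camera. With about 4 mm of noise, those two don't prove the 7 mm limit on their own. The flat lever and the case half pulled in do fit a caught bar.
- **Blue latch:** its bar read within about 5 mm of its starting place, which is within measurement noise.
- **Forces:** in the readings I had, taken at the end of each move, the upward force was highest at about 41 N and the total about 47 N. Both came while pressing the lever flat with the fingertips. I didn't see the forces between those readings.

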